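# Find the weak spring seat and set its skip tag

## Robot

A 6-joint arm with a two-finger parallel gripper is mounted at the origin on the work surface. World frame = base frame: x ahead of the robot, y to its left, z up, the work surface at z = 0. Lengths are in m, angles in rad, forces in N, time in s.
With the tool pointing down it reaches from about 0.3 to 1 m from the base axis. Payload 5.1 kg.
Tool frame: the origin (TCP) lies at the very end of the fingers, on their centre line; the grasp point (between the pads) lies 19 mm behind it (grip_depth is the x of the grasp point in the tool frame, in m); x points along the fingers, y is the direction in which the jaws open and shut, and the axes are right-handed (so a half turn about x gives the same grasp; the last joint's range is limited). The gripper opens to 95 mm and grips with 3 to 60 N. Pads are 20 mm wide; open, the fingers measure 119 mm over their backs; the gripper's body (75 mm by 180 mm) begins 59 mm behind the grasp point.
Start: joints at [-1.342, 0.124, 1.65, -0, 1.367, -0.083], TCP at [0.199, -0.619, 0.215] pointing down, gripper open.
Joint ranges: [-2.61, 2.61], [-1.02, 2.33], [0.03, 2.71], [-1.35, 4.49], [0.32, 2.68], [-2.91, 2.91]. Speed limits (rad/s): [2.57, 2.57, 3.14, 3.14, 3.14, 3.14].

## Interface

Orientations are given as a unit quaternion [x, y, z, w].
In Python, from cell import * gives the robot as it stands.
- The arm moves only by the tool play_rows, never from a script. Its argument "motion" is a list that holds one entry, the list of rows, each a list of 6 numbers: the shift along the tool's x, y, z in m, then the turn, a rotation vector about the tool's x, y, z in rad. In form: [[[tx, ty, tz, rx, ry, rz], ...]]. A call has 1 to 8 rows; each row is the pose to reach, as a shift and turn from the pose commanded when the call began, along the tool's axes at that moment; what a row does not reach only later rows make up. A row lasts 1/10 s, in which the tool goes at most 50 mm and 8.59 degrees, less where a joint would pass 70% of its speed; a pose out of reach is approached as far as the arm can. A call with a gripper value outside its range is refused whole. "claw" is the gripper's target within -1 to 1 (shut at 1, half-way at 0, fully open at -1), set as the call begins (left out, the last holds). The fingers move at their own pace and stop on an object; "newtons" is the grip in N (left out, the last holds). Time passes only in rows, so rows that repeat a pose let the fingers close. It gives the time, the measured TCP pose, the force and the opening at its end, in the units of the state.
- get_state(): the state, without advancing time (a new reading comes with each control period).
- get_image(name): name is "side" or "top"; returns a dict with "frame" (480x640x3 uint8, red, green, blue), "intrinsics" (3x3 intrinsics, pixels), "R" (3x3) and "t" (3): a world point X has camera coordinates R X + t. Camera axes: x right, y down, z forward; pixel columns grow to the right and rows downward; lengths in m; the calibration is good to about 2 mm. A picture is of the moment at which its call begins. There is no depth.
- sign_off(): hands the job in, once; it reports no verdict.
Trained networks look in the newest picture that a camera, given by its name, has taken for a name from the list of things; names that differ only in an ending like _2 or _b are one class to them, and where a whole thing is asked for, a point or a joint stands for the part that bears it (a point fixed in the world has none). Each returns a list of dicts, best first, with "score" (0 to 1); they miss things now and then, are a little off and sometimes report something else, mostly with a low value. They report only what shows in the picture. A call takes as long as a camera call. They do not tell look-alikes from the thing itself.
- silhouettes(target, camera): "mask" (480x640 bool, what is visible of it) and "pixel" ([column, row] in pixels, amid what is visible of it).
- pinpoint(target, camera): "pixel" ([column, row] in pixels: a listed point, or the origin of a listed thing).
The state is a dict: "time_s": time; "q": joint angles; "joint_vel": joint speeds; "joint_torque": joint torques, N m; "position": TCP position; "eef_rot": TCP orientation; "wrist_force": force on the tool from outside, world axes, zero at the start; "torque": the same for the moment, N m; "gripper_width": opening from 0.0 (shut) to 1.0 (fully open).
Only numpy, scipy, OpenCV 4.12 (cv2) and the standard library are available. Lean on these libraries where they do the work, as an engineer would, in place of code of your own. Each camera call takes 0.05 s, during which the arm holds its last target. There are 200 camera calls.

## Task

One of the three spring seats in the sample-cup carrier has gone weak. Press the black pads with a fingertip one at a time, going along the row from the robot's left to its right, each at least halfway down and then let it spring back, to feel which is the softest; then push down the red skip tag of that seat until it lies flat, so that the analyser passes over it. Leave the other two tags up, lift nothing, and do not shift the seats or the glassware and cups around them.

Things in the scene. Friction and masses are not known exactly. Their poses are not given: they have to be found in the camera images.
- carrier: sample-cup carrier: fixed aluminium plate with navy ribs, 162 (x) by 316 mm (y), plate top 14 mm, rib tops 22 mm above the bench; wire bails at the ends reach y = +-180 mm. Origin: centre of its underside; x points away from the robot, y to its left (turned up to 0.35 rad). Nests at y = +100 (left, one brass dot), 0 (two dots), -100 mm (right, three dots) hold a spring seat each
- seat_left: the left (seen from the robot) of three look-alike spring seats, loose (0.75 kg) in its nest and turned as the carrier. Base 130 (x) by 84 (y) by 10 mm. Origin: centre of the base's underside. Pad axis at x = -30 mm, over a steel cup 64 mm across, its rim 32 mm up; tag hinge at x = +18 mm, 30 mm up (heights above the base's underside)
- pad_left: that seat's round black spring pad, 42 mm across, 9 mm thick. Origin: centre of its top face, 54 mm above the base's underside (68 mm above the bench) when up. It goes straight down up to 12 mm to a stop and springs back. A weak spring, which may be under any pad, holds it up with about 0.3 N and needs about 2 N to reach the stop; sound ones hold it with 0.9 N or more and need 5.5 to 8.5 N
- tag_left_mid (a point): mid upper face of that seat's red skip tag, 28 mm from its hinge. Tag 46 x 30 x 3 mm, hinged along the seat's y behind the pad; starts sloping up and away from the robot, 33 to 40 deg above level, free end up to 60 mm above the base's underside. Pushed down it lies level on a black block, this point then at the seat's x = +46 mm, 31.5 mm above the base's underside (45 above the bench)
- tag_left (a joint): that tag's angle, rad: 0 fully up (starts at 0 to 0.12), 0.70 fully down, level. A stiff hinge (about 1 to 2 N at the tag's middle): it stays where it is left
- seat_middle: the middle (seen from the robot) of three look-alike spring seats, loose (0.75 kg) in its nest and turned as the carrier. Base 130 (x) by 84 (y) by 10 mm. Origin: centre of the base's underside. Pad axis at x = -30 mm, over a steel cup 64 mm across, its rim 32 mm up; tag hinge at x = +18 mm, 30 mm up (heights above the base's underside)
- pad_middle: that seat's round black spring pad, 42 mm across, 9 mm thick. Origin: centre of its top face, 54 mm above the base's underside (68 mm above the bench) when up. It goes straight down up to 12 mm to a stop and springs back. A weak spring, which may be under any pad, holds it up with about 0.3 N and needs about 2 N to reach the stop; sound ones hold it with 0.9 N or more and need 5.5 to 8.5 N
- tag_middle_mid (a point): mid upper face of that seat's red skip tag, 28 mm from its hinge. Tag 46 x 30 x 3 mm, hinged along the seat's y behind the pad; starts sloping up and away from the robot, 33 to 40 deg above level, free end up to 60 mm above the base's underside. Pushed down it lies level on a black block, this point then at the seat's x = +46 mm, 31.5 mm above the base's underside (45 above the bench)
- tag_middle (a joint): that tag's angle, rad: 0 fully up (starts at 0 to 0.12), 0.70 fully down, level. A stiff hinge (about 1 to 2 N at the tag's middle): it stays where it is left
- seat_right: the right (seen from the robot) of three look-alike spring seats, loose (0.75 kg) in its nest and turned as the carrier. Base 130 (x) by 84 (y) by 10 mm. Origin: centre of the base's underside. Pad axis at x = -30 mm, over a steel cup 64 mm across, its rim 32 mm up; tag hinge at x = +18 mm, 30 mm up (heights above the base's underside)
- pad_right: that seat's round black spring pad, 42 mm across, 9 mm thick. Origin: centre of its top face, 54 mm above the base's underside (68 mm above the bench) when up. It goes straight down up to 12 mm to a stop and springs back. A weak spring, which may be under any pad, holds it up with about 0.3 N and needs about 2 N to reach the stop; sound ones hold it with 0.9 N or more and need 5.5 to 8.5 N
- tag_right_mid (a point): mid upper face of that seat's red skip tag, 28 mm from its hinge. Tag 46 x 30 x 3 mm, hinged along the seat's y behind the pad; starts sloping up and away from the robot, 33 to 40 deg above level, free end up to 60 mm above the base's underside. Pushed down it lies level on a black block, this point then at the seat's x = +46 mm, 31.5 mm above the base's underside (45 above the bench)
- tag_right (a joint): that tag's angle, rad: 0 fully up (starts at 0 to 0.12), 0.70 fully down, level. A stiff hinge (about 1 to 2 N at the tag's middle): it stays where it is left
- steel_cup1: steel cup for samples, open, 54 mm across its rim and 42 mm at its foot, 20 mm tall, standing loose near the carrier; a bystander. Origin: centre of its underside
- steel_cup2: steel cup for samples, open, 54 mm across its rim and 42 mm at its foot, 20 mm tall, standing loose near the carrier; a bystander. Origin: centre of its underside
- brass_cup: brass cup for samples, open, 54 mm across its rim and 42 mm at its foot, 20 mm tall, standing loose near the carrier; a bystander. Origin: centre of its underside
- dropper: white dropper bottle with pointed blue cap, 36 mm across, 88 mm tall, standing loose near the carrier's left end; a bystander. Origin: centre of its underside
- beaker: empty glass beaker, 52 mm across, 72 mm tall, on the bench to the right; a bystander. Origin: centre of its underside
- cylinder: glass measuring cylinder, 28 mm tube on a 64 mm foot, 204 mm tall, to the right; a bystander. Origin: centre of its underside
There are look-alikes about, which are no part of the job. What is shaped like the seat_middle but pink is not meant.

How it is judged:
On the way, in this order (a step that is already met when the one before it is completed fails the run):
1. the pad at the robot's left is pressed more than 5 mm down, alone (z of pad_left in the frame of seat_left below 0.049 m and z of pad_middle in the frame of seat_middle above 0.052 m and z of pad_right in the frame of seat_right above 0.052 m), for 0.1 s.
2. then the middle pad is pressed more than 5 mm down, alone (z of pad_middle in the frame of seat_middle below 0.049 m and z of pad_left in the frame of seat_left above 0.052 m and z of pad_right in the frame of seat_right above 0.052 m), for 0.1 s.
3. then the pad at the robot's right is pressed more than 5 mm down, alone (z of pad_right in the frame of seat_right below 0.049 m and z of pad_left in the frame of seat_left above 0.052 m and z of pad_middle in the frame of seat_middle above 0.052 m), for 0.1 s.
4. then the softest seat's tag is pushed flat (((contact force between pad_left and anything else below 0.6 N and value of joint tag_left above 0.6 rad) or (contact force between pad_middle and anything else below 0.6 N and value of joint tag_middle above 0.6 rad) or (contact force between pad_right and anything else below 0.6 N and value of joint tag_right above 0.6 rad))), for 0.2 s.
At the end, for the whole second after the job is handed in: The tag of the softest seat (its spring, untouched, holds its pad up with under 0.6 N) lies flat (within 0.1 rad); the other tags are up (turned under 0.25 rad); all pads are back up (within 2 mm); the seats are in their nests (within 10 mm), the other loose things where they stood (within 30 mm) (((contact force between pad_left and anything else below 0.6 N and value of joint tag_left above 0.6 rad) or (contact force between pad_left and anything else above 0.6 N and value of joint tag_left below 0.25 rad)) and ((contact force between pad_middle and anything else below 0.6 N and value of joint tag_middle above 0.6 rad) or (contact force between pad_middle and anything else above 0.6 N and value of joint tag_middle below 0.25 rad)) and ((contact force between pad_right and anything else below 0.6 N and value of joint tag_right above 0.6 rad) or (contact force between pad_right and anything else above 0.6 N and value of joint tag_right below 0.25 rad)) and z of pad_left in the frame of seat_left above 0.052 m and z of pad_middle in the frame of seat_middle above 0.052 m and z of pad_right in the frame of seat_right above 0.052 m and distance of each of seat_left, seat_middle, seat_right from where it was at the start of the episode below 0.01 m and distance of each of steel_cup1, steel_cup2, brass_cup, dropper, beaker, cylinder from where it was at the start of the episode below 0.03 m).
It fails at once if the tag of a seat that is not the softest is pushed down (0.3 rad or more) ((value of joint tag_left above 0.3 rad and contact force between pad_left and anything else above 0.6 N and z of pad_left in the frame of seat_left above 0.052 m and contact force between each of the fingers, the arm and pad_left below 0.01 N) or (value of joint tag_middle above 0.3 rad and contact force between pad_middle and anything else above 0.6 N and z of pad_middle in the frame of seat_middle above 0.052 m and contact force between each of the fingers, the arm and pad_middle below 0.01 N) or (value of joint tag_right above 0.3 rad and contact force between pad_right and anything else above 0.6 N and z of pad_right in the frame of seat_right above 0.052 m and contact force between each of the fingers, the arm and pad_right below 0.01 N)).
It fails at once if a seat is lifted or shifted by more than 12 mm (distance of any of seat_left, seat_middle, seat_right from where it was at the start of the episode above 0.012 m).
It fails at once if a cup, bottle, beaker or cylinder is lifted or shifted by more than 30 mm (distance of any of steel_cup1, steel_cup2, brass_cup, dropper, beaker, cylinder from where it was at the start of the episode above 0.03 m).
It also fails if it takes over 51 s, if anything falls off the work surface, if the arm or the gripper's body presses on something with over 40 N, if the wrist force passes 120 N, or if a joint passes its speed limit or range.

## Working session

There is one attempt and no reset: what is moved stays moved. The work goes in short steps, Python scripts to look and compute and a tool call to move; the robot and the scene stay as the last step left them, time stands still between calls to the robot, and variables do not carry over. Pictures are saved under pics/ and viewed, about 8 in all and at most 12, crops included, and the job is handed in when it is done.

Besides the shell and the picture viewer there is one more tool, called after "Emit:" as name([rows], argument=value, ...), one row to a line, values as JSON. play_rows: Moves the arm, as the interface text tells. Its arguments: {"type":"object","properties":{"motion":{"type":"array"},"claw":{"type":"number"},"newtons":{"type":"number"}},"required":["motion"]}

```bash
mkdir -p pics; python3 - <<'E'
from cell import *
import cv2
for n in("top","side"):
    im=get_image(n); cv2.imwrite(f"pics/{n}0.png",im["frame"][:,:,::-1]); print(n,im["intrinsics"],im["R"],im["t"])
    for t in("pad_left","tag_left_mid","seat_left","carrier"):
        print(t,[(round(d["score"],2),[int(round(float(v))) for v in d["pixel"]]) for d in pinpoint(t,n)])
s=get_state();print(s)
E
```

```text
top [[583.23650505   0.         323.22948261]
 [  0.         583.23650505 233.94942602]
 [  0.           0.           1.        ]] [[ 0.03496416 -0.99938727  0.00161059]
 [-0.97782903 -0.03454278 -0.20653616]
 [ 0.20646524  0.00564648 -0.97843764]] [-0.06254609  0.55757517  1.26219783]
pad_left [(0.77, [286, 259])]
tag_left_mid [(0.64, [282, 223])]
seat_left [(0.64, [284, 247])]
carrier [(0.5, [482, 216]), (0.44, [365, 226])]
side [[496.30673645   0.         326.13524939]
 [  0.         496.30673645 229.6686531 ]
 [  0.           0.           1.        ]] [[-0.9925417  -0.12094416 -0.01527989]
 [-0.06003689  0.59404642 -0.80218727]
 [ 0.10609684 -0.79528696 -0.59687696]] [0.54121767 0.12379879 0.92126481]
pad_left [(0.92, [346, 260]), (0.42, [325, 204])]
tag_left_mid [(0.6, [307, 272]), (0.49, [346, 261])]
seat_left [(0.84, [329, 288])]
carrier [(0.57, [322, 258])]
{'time_s': 0.5, 'q': array([-1.34159149e+00,  1.23831209e-01,  1.65031531e+00,  7.79595795e-06,
        1.36750806e+00, -8.25969565e-02]), 'joint_vel': array([ 0.00230021,  0.00028121,  0.00019222,  0.00224783,  0.00041272,
       -0.00041252]), 'joint_torque': array([-8.87154438e-04, -4.17090404e+01, -3.59802568e+01,  7.73324654e-02,
        4.36580332e-02, -2.78107069e-05]), 'position': array([ 0.19937462, -0.61864536,  0.21462693]), 'eef_rot': array([ 0.6985322 ,  0.10981405, -0.69853002,  0.10976998]), 'wrist_force': array([0.33970712, 0.60766483, 0.74197157]), 'torque': array([ 0.04733223, -0.00263165,  0.03049082]), 'gripper_width': 0.9990338105826589}
```

View pics/top0.png

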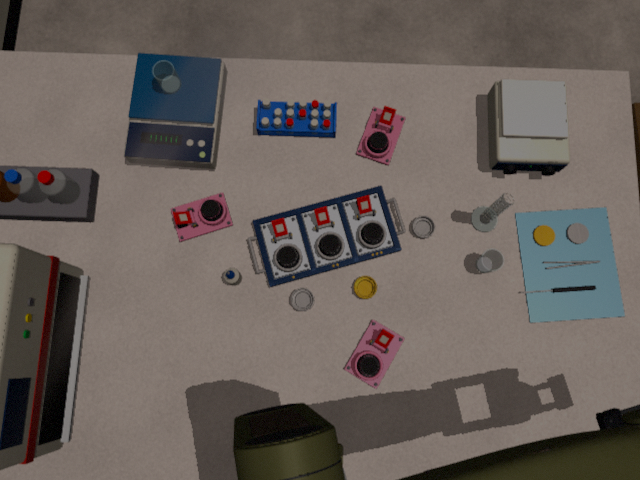

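View pics/side0.png

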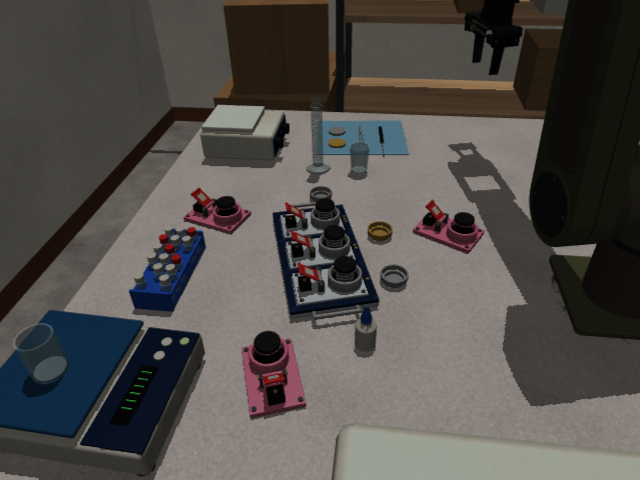

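Pads appear at top ≈ (288,257), (330,246) and (371,234) inside the navy carrier. The three pink seats at (212,210), (378,142) and (368,366) are look-alikes and not meant. Next I fit the carrier pose.

```bash
cat > h.py <<'E'
from cell import *
import numpy as np, cv2
from scipy.optimize import least_squares
from scipy.spatial.transform import Rotation as Ro
def proj(im,X):
    c=np.atleast_2d(X)@np.array(im["R"]).T+np.array(im["t"]); p=c@np.array(im["intrinsics"]).T
    return p[:,:2]/p[:,2:]
def plane(im,px,z):
    d=np.array(im["R"]).T@np.linalg.solve(im["intrinsics"],[*px,1]); o=-np.array(im["R"]).T@im["t"]
    return o+d*(z-o[2])/d[2]
E
python3 - <<'E'
from h import *
ims={n:get_image(n) for n in("top","side")}
obs=[]
near={"top":[(288,257),(330,246),(371,234)],"side":[(346,267),(334,238),(325,208)]}
tn={"top":[(280,228),(322,216),(364,205)],"side":[(308,272),(302,242),(295,211)]}
for n in ims:
  for kind,guess,nm in(("pad",near,"pad_%s"),("tag",tn,"tag_%s_mid")):
    P=[]
    for s in("left","middle","right"):
        P+= [np.array(d["pixel"],float) for d in pinpoint(nm%s,n)]
    for i,g in enumerate(guess[n]):
        q=[p for p in P if np.linalg.norm(p-g)<13]
        if q: m=np.median(q,axis=0); obs.append((n,kind,i,m)); print(n,kind,i,m.round(1),len(q))
# own: dark pad-top centroid in top view is not separable from side; use networks
def model(v,kind,i):
    c=Ro.from_euler("z",v[2]).as_matrix(); y=[.1,0,-.1][i]
    a=.64
    L=[-.03,y,.068] if kind=="pad" else [.018+.028*np.cos(a)-.0015*np.sin(a),y,.014+.03+.028*np.sin(a)+.0015*np.cos(a)]
    return c@L+[v[0],v[1],0]
f=lambda v:np.concatenate([proj(ims[n],model(v,k,i))[0]-m for n,k,i,m in obs])
r=least_squares(f,[.5,-.05,.27],loss="soft_l1")
print(r.x,np.round(f(r.x).reshape(-1,2),1).tolist())
for k in("pad","tag"):
    for i in range(3): print(k,i,model(r.x,k,i).round(4))
c,s=np.cos(r.x[2]),np.sin(r.x[2])
for i,y in enumerate([.1,0,-.1]): print("flatmid",i,r.x[0]+c*.046-s*y,r.x[1]+s*.046+c*y)
print("cyl top view foot",plane(ims["top"],(483,219),0.0),"beaker",plane(ims["top"],(485,264),.03),"dropper",plane(ims["top"],(232,277),.04))
im=ims["top"];F=im["frame"][:,:,::-1].copy()
for k in("pad","tag"):
    for i in range(3): cv2.circle(F,tuple(int(round(a*8)) for a in proj(im,model(r.x,k,i))[0]),4,(0,255,0),-1,shift=3)
a=cv2.resize(F[170:310,230:430],None,fx=4,fy=4,interpolation=2)
cv2.imwrite("pics/crop1.png",a)
np.save("pose.npy",r.x)
E
```

```text
top pad 0 [288.3 255.3] 1
top pad 1 [329.3 242.9] 1
top pad 2 [372.4 232.3] 2
top tag 0 [283.  226.3] 1
top tag 1 [322.9 216.7] 1
top tag 2 [367.1 202.9] 1
side pad 1 [331.5 232.2] 1
side pad 2 [325.1 204.8] 1
side tag 0 [304.1 272.3] 1
side tag 1 [299.5 237.6] 1
side tag 2 [293.4 212.6] 1
[ 0.56520291 -0.04986338  0.29203644] [[-1.8, -0.8], [0.5, 0.4], [0.4, -0.1], [-3.8, -0.6], [-1.0, -1.9], [-2.8, 1.1], [2.1, -1.4], [0.0, -1.4], [1.8, -2.0], [-0.6, -0.3], [-0.4, -3.4]]
pad 0 [0.5077 0.0373 0.068 ]
pad 1 [ 0.5365 -0.0585  0.068 ]
pad 2 [ 0.5653 -0.1543  0.068 ]
tag 0 [0.5743 0.0573 0.0619]
tag 1 [ 0.6031 -0.0385  0.0619]
tag 2 [ 0.6319 -0.1342  0.0619]
flatmid 0 0.5804649427959822 0.059146115059851796
flatmid 1 0.609255246391409 -0.03661984141155377
flatmid 2 0.6380455499868359 -0.13238579788295934
cyl top view foot [ 0.62148877 -0.42133694  0.        ] beaker [ 0.50818863 -0.41538594  0.03      ] dropper [0.45661471 0.15977927 0.04      ]
```

View pics/crop1.png

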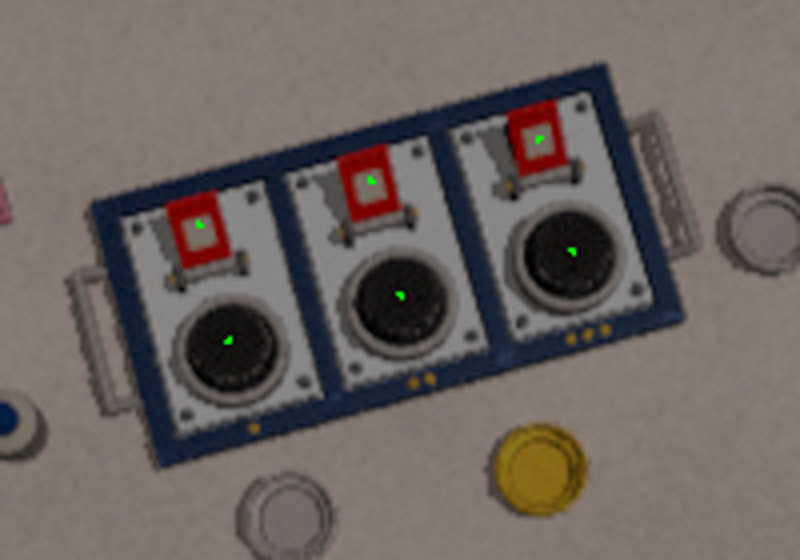

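Fit dots land on the pads and tag centres within about 2 mm. Pads sit at crop (232,345), (402,298) and (572,250), in a carrier marked with one, two and three brass dots. Next: the tool-frame shifts to above the left pad.

```bash
cat >> h.py <<'E'
def go(*t):
    s=get_state(); R=Ro.from_quat(s["eef_rot"]).as_matrix(); p=np.array(s["position"])
    print("t",s["time_s"],"pos",p.round(4),"F",np.round(s["wrist_force"],2),"w",round(s["gripper_width"],3))
    for x in t: print("->",x,"tool shift",(R.T@(np.array(x)-p)).round(4))
    return R
E
python3 -c "
from h import *
print(go([.508,.037,.1],[.508,.037,.215]).round(3))"
```

```text
t 1.2 pos [ 0.1994 -0.6187  0.2147] F [-0.29  0.26 -0.79] w 0.997
-> [0.508, 0.037, 0.1] tool shift [ 0.1147 -0.5293 -0.4949]
-> [0.508, 0.037, 0.215] tool shift [-3.000e-04 -5.293e-01 -4.949e-01]
[[ 0.     0.307 -0.952]
 [ 0.    -0.952 -0.307]
 [-1.    -0.    -0.   ]]
```

Emit:
play_rows([
  [[0,-0.033,-0.031,0,0,0],[0,-0.066,-0.062,0,0,0],[0,-0.099,-0.093,0,0,0],[0,-0.132,-0.124,0,0,0],[0,-0.165,-0.155,0,0,0],[0,-0.198,-0.186,0,0,0],[0,-0.231,-0.217,0,0,0],[0,-0.264,-0.248,0,0,0]],
], claw=1, newtons=20)

```text
time_s: 2.0
position: [0.3549, -0.2897, 0.2149]
eef_rot: [0.699, 0.109, -0.698, 0.11]
wrist_force: [2.4, -0.2, 0.6]
gripper_width: 0.384
```

Emit:
play_rows([
  [[0,-0.033,-0.031,0,0,0],[0,-0.066,-0.062,0,0,0],[0,-0.099,-0.093,0,0,0],[0,-0.132,-0.124,0,0,0],[0,-0.165,-0.155,0,0,0],[0,-0.198,-0.186,0,0,0],[0,-0.231,-0.217,0,0,0],[0,-0.265,-0.247,0,0,0]],
])

```text
time_s: 2.8
position: [0.5088, 0.0386, 0.215]
eef_rot: [0.699, 0.11, -0.698, 0.11]
wrist_force: [0.3, -1.3, -0.3]
gripper_width: 0.003
```

```bash
python3 -c "
from h import *
go([.508,.037,.073])"
```

```text
t 2.8 pos [0.5088 0.0386 0.215 ] F [ 0.29 -1.34 -0.29] w 0.003
-> [0.508, 0.037, 0.073] tool shift [0.142  0.0012 0.0014]
```

Emit:
play_rows([
  [[0.03,0.001,0.001,0,0,0],[0.06,0.001,0.001,0,0,0],[0.09,0.001,0.001,0,0,0],[0.115,0.001,0.001,0,0,0],[0.13,0.001,0.001,0,0,0],[0.138,0.001,0.001,0,0,0],[0.138,0.001,0.001,0,0,0],[0.138,0.001,0.001,0,0,0]],
])

```text
time_s: 3.6
position: [0.5086, 0.0353, 0.0779]
eef_rot: [0.699, 0.11, -0.698, 0.11]
wrist_force: [-0.2, 0.4, 0.1]
gripper_width: 0.005
```

```bash
cat >> h.py <<'E'
def force(n=8):
    f=[]; 
    for _ in range(n): im=get_image("side"); f.append(get_state()["wrist_force"])
    f=np.array(f); print("Fmean",f.mean(0).round(2),"std",f.std(0).round(2)); return im
E
python3 -c "
from h import *
im=force(6);go([.508,.037,.068])
cv2.imwrite('pics/s1.png',cv2.resize(im['frame'][130:330,230:430,::-1],None,fx=3,fy=3,interpolation=2))"
```

```text
Fmean [-0.34 -0.23 -0.1 ] std [0.54 0.28 0.35]
t 3.9 pos [0.5081 0.0354 0.0775] F [-0.3  -0.42 -0.31] w 0.001
-> [0.508, 0.037, 0.068] tool shift [ 0.0095 -0.0016 -0.0004]
```

View pics/s1.png

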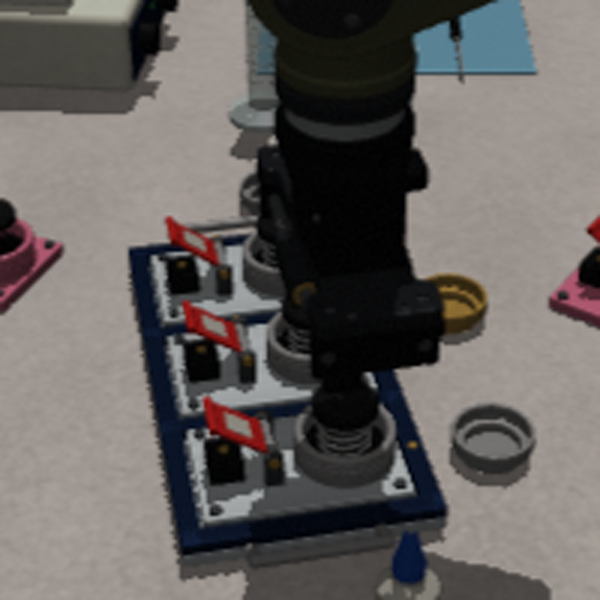

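The closed fingers stand over the left pad (crop 345,400), with the other pads and tags clear. Pressing 8.5 mm.

Emit:
play_rows([
  [[0.006,-0.001,0,0,0,0],[0.01,-0.001,0,0,0,0],[0.014,-0.001,0,0,0,0],[0.018,-0.001,0,0,0,0],[0.018,-0.001,0,0,0,0],[0.018,-0.001,0,0,0,0]],
])

```text
time_s: 4.5
position: [0.5073, 0.0365, 0.0589]
eef_rot: [-0.698, -0.11, 0.699, -0.11]
wrist_force: [-2.4, 1.0, 5.7]
gripper_width: 0.006
```

```bash
python3 -c "
from h import *
im=force(10);go([.5365,-.0585,.090])
cv2.imwrite('pics/s2.png',cv2.resize(im['frame'][200:320,280:400,::-1],None,fx=4,fy=4,interpolation=2))"
```

```text
Fmean [-1.05  1.14  4.85] std [0.25 0.59 0.27]
t 5.0 pos [0.5073 0.0365 0.0587] F [-0.92  2.25  5.16] w 0.003
-> [0.5365, -0.0585, 0.09] tool shift [-0.0313  0.0993  0.0014]
```

View pics/s2.png

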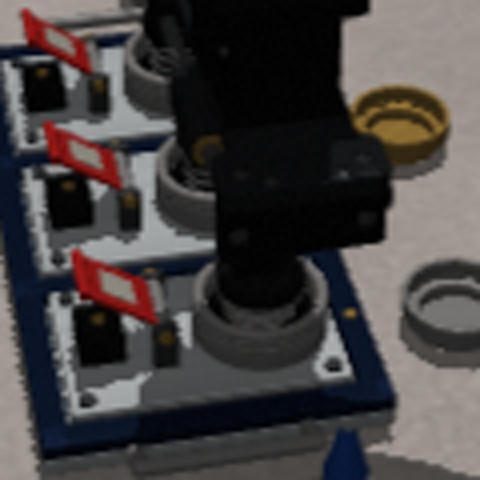

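The left pad is down at crop (260,290) and pushes back with about 4.9 N at 9 mm, so it is sound. On to the middle pad.

Emit:
play_rows([
  [[-0.015,0,0,0,0,0],[-0.03,0,0,0,0,0],[-0.03,0.03,0.001,0,0,0],[-0.03,0.06,0.001,0,0,0],[-0.03,0.09,0.001,0,0,0],[-0.03,0.099,0.001,0,0,0],[-0.019,0.099,0.001,0,0,0],[-0.019,0.099,0.001,0,0,0]],
])

```text
time_s: 5.8
position: [0.535, -0.0574, 0.0758]
eef_rot: [-0.697, -0.11, 0.7, -0.109]
wrist_force: [-0.5, 0.7, -1.1]
gripper_width: 0.006
```

```bash
python3 -c "
from h import *
im=force(5);go([.5365,-.0585,.059])"
```

```text
Fmean [-0.18 -0.11  0.13] std [0.31 0.46 0.52]
t 6.05 pos [ 0.5365 -0.0573  0.0777] F [-0.07 -0.73  0.64] w 0.006
-> [0.5365, -0.0585, 0.059] tool shift [0.0187 0.0011 0.0004]
```

Emit:
play_rows([
  [[0.006,0.001,0,0,0,0],[0.01,0.001,0,0,0,0],[0.014,0.001,0,0,0,0],[0.018,0.001,0,0,0,0],[0.018,0.001,0,0,0,0],[0.018,0.001,0,0,0,0]],
])

```text
time_s: 6.65
position: [0.5369, -0.0591, 0.0596]
eef_rot: [-0.698, -0.11, 0.699, -0.11]
wrist_force: [-0.4, 1.4, 1.8]
gripper_width: 0.003
```

```bash
python3 -c "
from h import *
im=force(10);go([.5653,-.1543,.059])
cv2.imwrite('pics/s3.png',cv2.resize(im['frame'][180:300,260:400,::-1],None,fx=4,fy=4,interpolation=2))"
```

```text
Fmean [-0.96  0.32  1.46] std [0.65 0.53 0.57]
t 7.15 pos [ 0.5369 -0.0591  0.0596] F [-2.48  1.27  0.77] w 0.005
-> [0.5653, -0.1543, 0.059] tool shift [0.0006 0.0993 0.0022]
```

View pics/s3.png

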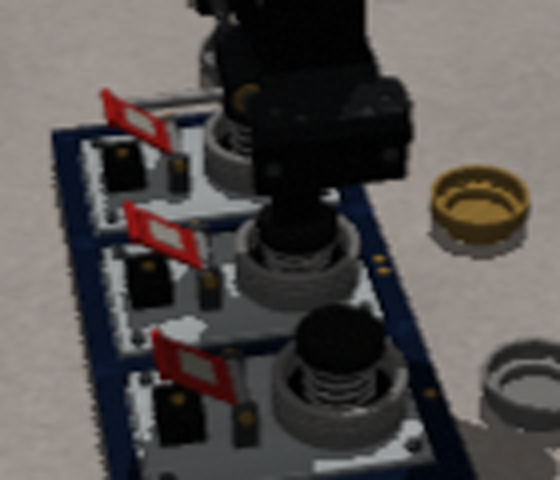

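The left pad has sprung back (340,345). The middle pad is down (298,225) with about 1.5 N at 8.4 mm, so it is probably the weak one. On to the right pad.

Emit:
play_rows([
  [[-0.015,0,0,0,0,0],[-0.03,0,0,0,0,0],[-0.03,0.03,0.001,0,0,0],[-0.03,0.06,0.002,0,0,0],[-0.03,0.09,0.002,0,0,0],[-0.03,0.099,0.002,0,0,0],[-0.018,0.099,0.002,0,0,0],[-0.018,0.099,0.002,0,0,0]],
])

```text
time_s: 7.95
position: [0.564, -0.1529, 0.0759]
eef_rot: [-0.698, -0.111, 0.7, -0.109]
wrist_force: [-1.2, 0.6, -0.6]
gripper_width: 0.007
```

```bash
python3 -c "
from h import *
im=force(5);go([.5653,-.1543,.059])"
```

```text
Fmean [-0.19  0.04 -0.37] std [0.67 0.2  0.28]
t 8.2 pos [ 0.5653 -0.1531  0.0777] F [ 0.14  0.19 -0.51] w 0.003
-> [0.5653, -0.1543, 0.059] tool shift [0.0187 0.0012 0.0004]
```

Emit:
play_rows([
  [[0.006,0.001,0,0,0,0],[0.01,0.001,0,0,0,0],[0.014,0.001,0,0,0,0],[0.018,0.001,0,0,0,0],[0.018,0.001,0,0,0,0],[0.018,0.001,0,0,0,0]],
])

```text
time_s: 8.8
position: [0.5659, -0.1547, 0.0602]
eef_rot: [-0.698, -0.11, 0.699, -0.11]
wrist_force: [-2.7, 1.5, 6.5]
gripper_width: 0.006
```

```bash
python3 -c "
from h import *
im=force(10);go([.5653,-.1543,.1],[.609,-.0366,.1],[.609,-.0366,.045])
cv2.imwrite('pics/s4.png',cv2.resize(im['frame'][160:300,260:400,::-1],None,fx=4,fy=4,interpolation=2))"
```

```text
Fmean [-2.24  1.96  6.19] std [0.33 0.54 0.43]
t 9.3 pos [ 0.5659 -0.1547  0.0603] F [-2.06  1.39  5.21] w 0.001
-> [0.5653, -0.1543, 0.1] tool shift [-0.0397 -0.0006  0.0004]
-> [0.609, -0.0366, 0.1] tool shift [-0.0396 -0.0992 -0.0773]
-> [0.609, -0.0366, 0.045] tool shift [ 0.0154 -0.0992 -0.0772]
```

View pics/s4.png

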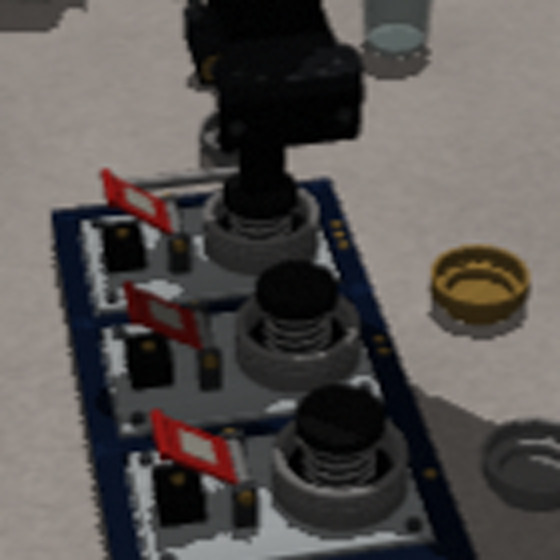

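The right pad is down with about 6.2 N at 7.7 mm, so it is sound; the middle and left pads are up. The weak seat is the middle one (two dots). Next: move above its tag.

Emit:
play_rows([
  [[-0.02,0,0,0,0,0],[-0.04,0,0,0,0,0],[-0.04,-0.025,-0.02,0,0,0],[-0.04,-0.05,-0.04,0,0,0],[-0.04,-0.075,-0.06,0,0,0],[-0.04,-0.099,-0.077,0,0,0],[-0.04,-0.099,-0.077,0,0,0]],
])

```text
time_s: 10.0
position: [0.6091, -0.0344, 0.099]
eef_rot: [-0.698, -0.111, 0.698, -0.111]
wrist_force: [-0.3, -0.3, -0.6]
gripper_width: 0.003
```

```bash
python3 -c "
from h import *
im=get_image('side');go([.609,-.0366,.045])
cv2.imwrite('pics/s5.png',cv2.resize(im['frame'][160:300,240:380,::-1],None,fx=4,fy=4,interpolation=2))"
```

```text
t 10.05 pos [ 0.6087 -0.0359  0.099 ] F [ 0.2   0.21 -0.49] w 0.004
-> [0.609, -0.0366, 0.045] tool shift [ 0.054   0.0008 -0.0001]
```

View pics/s5.png

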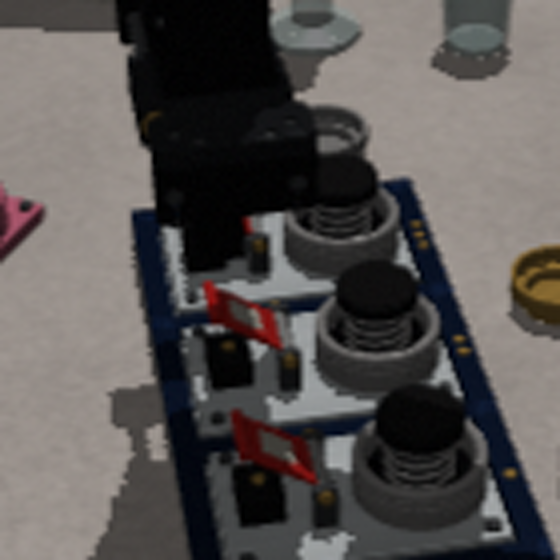

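All three pads are up and the fingers hover over the middle tag (crop 240,315; they show higher in the picture because they are at z = 0.1). Pushing it down now.

Emit:
play_rows([
  [[0.015,0,0,0,0,0],[0.025,0,0,0,0,0],[0.032,0,0,0,0,0],[0.038,0,0,0,0,0],[0.044,0,0,0,0,0],[0.049,0,0,0,0,0],[0.053,0,0,0,0,0],[0.053,0,0,0,0,0]],
])

```text
time_s: 10.85
position: [0.6083, -0.0371, 0.046]
eef_rot: [-0.698, -0.11, 0.699, -0.11]
wrist_force: [0.6, 0.1, -0.2]
gripper_width: 0.006
```

```bash
python3 -c "
from h import *
force(5);go([.609,-.0366,.045])"
```

```text
Fmean [-0.51 -0.19  0.24] std [0.34 0.32 0.45]
t 11.1 pos [ 0.6085 -0.037   0.0467] F [-0.82  0.01  0.78] w 0.004
-> [0.609, -0.0366, 0.045] tool shift [ 0.0017 -0.0002 -0.0005]
```

Emit:
play_rows([
  [[0.001,0,0,0,0,0],[0.002,0,0,0,0,0],[0.003,0,0,0,0,0],[0.003,0,0,0,0,0],[0.003,0,0,0,0,0]],
])

```text
time_s: 11.6
position: [0.6088, -0.037, 0.0456]
eef_rot: [-0.698, -0.11, 0.699, -0.11]
wrist_force: [-4.5, 1.5, 9.6]
gripper_width: 0.002
```

```bash
python3 -c "
from h import *
force(3);go([.609,-.0366,.045])"
```

```text
Fmean [-4.51  0.78  8.87] std [0.52 0.3  0.71]
t 11.75 pos [ 0.6088 -0.037   0.0456] F [-4.86  1.11  8.48] w 0.005
-> [0.609, -0.0366, 0.045] tool shift [ 0.0006 -0.0003 -0.0003]
```

Firm stop at z ≈ 0.0455 with about 9 N: the tag is flat on its block. Retract.

Emit:
play_rows([
  [[-0.01,0,0,0,0,0],[-0.04,0,0,0,0,0],[-0.08,0,0,0,0,0],[-0.12,0,0,0,0,0],[-0.16,0,0.04,0,0,0],[-0.17,0,0.08,0,0,0],[-0.17,0,0.12,0,0,0],[-0.17,0,0.15,0,0,0]],
])

```text
time_s: 12.55
position: [0.4645, -0.0835, 0.2149]
eef_rot: [0.699, 0.109, -0.698, 0.11]
wrist_force: [-0.2, -0.5, 0.8]
gripper_width: 0.004
```

```bash
python3 -c "
from h import *
for _ in range(6): im=get_image('side')
go()
cv2.imwrite('pics/s6.png',cv2.resize(im['frame'][150:370,230:430,::-1],None,fx=2.7,fy=2.7,interpolation=2))"
```

```text
t 12.85 pos [ 0.4666 -0.0829  0.214 ] F [-0.02 -0.67  0.48] w 0.01
```

View pics/s6.png

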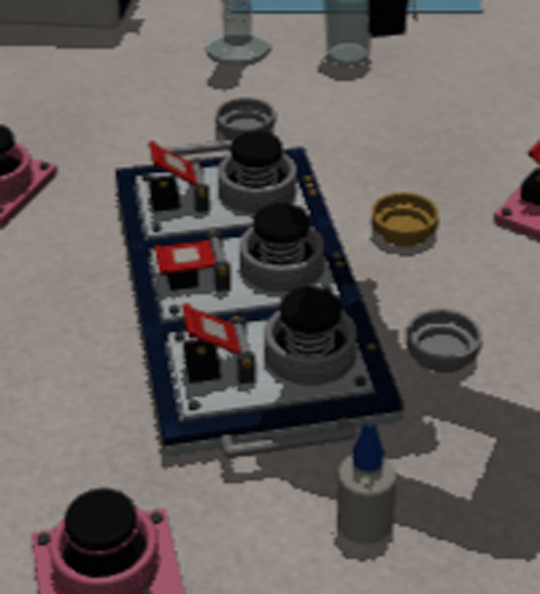

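The middle tag lies flat (185,257), and the other two tags (175,162) and (212,328) are still up. All the pads are up, and the cups and bottle are where they stood. Handing in.

```bash
python3 -c "
from cell import *
print(sign_off())"
```

```text
the job is handed in; nothing more can be done
None
```

The middle seat (two brass dots) was the weak one, so I pushed its red skip tag flat and handed the job in at about 13 s of the 51 s allowed. Sign-off gives no verdict.

I pressed the pads from left to right with the closed fingertips:

| Pad | Pressed down | Force | Result |
|---|---|---|---|
| Left | 9.3 mm | about 4.9 N | sound |
| Middle | 8.4 mm | about 1.5 N | weak |
| Right | 7.7 mm | about 6.2 N | sound |

The force noise was about 0.5 N, well below the gap between the pads.

The first push on the tag, to z = 0.047, showed almost no force. I went a little further and met a firm stop at z = 0.0456 with about 9 N, which matches the tag lying level on its block.

The last side picture, after retracting, shows:
- **Tags:** the middle one is flat and the other two are still up.
- **Pads:** all three are back up.
- **Surroundings:** seats, cups, dropper bottle and glassware look unmoved. I judged this by eye and did not measure it.

No check failed or disagreed.

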